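# Tighten the recessed clamp screw of a grinding jar with a T-handle key

### The job

Take the T-handle key out of its stand and use it to turn the square-socket screw, sunk in the well on top of the jar clamp, clockwise until it comes up hard against its stop and the clamp foot is fully down on the jar lid. Then stand the key back upright in its stand and let go; leave the two jars and the beaker where they are.

Things in the scene. Friction and masses are not known exactly. Their poses are not given: they have to be found in the camera images.
- key_bar (a point): Centre of the handle bar of the loose steel T-handle key (about 300 g): bar 100 mm long (x of this frame), 16 mm wide (y), 20 mm high (z, up when upright). A round 14 mm shaft runs down from its middle to a square tip; the bar centre lies 110 mm above the key's lower end. At the start the key stands upright in its stand, at any yaw.
- key_tip (a point): Centre of the lower end of the key, same axes as key_bar. The lowest 4 mm are a round tapered nose (13 to 17 mm diameter); above it, from 4 to 22 mm, a square drive 18 x 18 mm, its sides parallel to the bar's x and y.
- well_mouth (a point): Centre of the mouth of the upright round well on top of the fixed blue jar clamp (base plate 130 x 200 mm), z up. It is the clamp's highest point, 150 mm above the bench. The mouth is flared 40 mm wide, narrowing within 8 mm to a 30 mm bore. The screw sits at the bottom; the key's lower end is 64 mm below this point when fully in.
- screw_rim (a point): Point on the clamp in the well's axis, 44 mm below the mouth, level with the rim of the screw head, which has a square recess 19.5 mm wide, 20 mm deep. How the recess is turned is unknown (this frame does not turn with it). The key's nose always enters; its square only within about 5 degrees, else the key stands 16 mm too high.
- foot_face (a point): Centre of the underside of the round steel clamp foot (36 mm diameter) above the jar lid. The screw turns stiffly (0.12 N m; a key not fully down slips out at the stop), clockwise seen from above, by 1.4 to 2.2 rad to its hard stop; it does not itself rise or sink, but the foot sinks 3.2 mm per radian. Lid top: 65 mm above the bench; at the stop the foot face is at that height, at the start 4 to 7 mm higher.
- stand_bore (a point): Centre of the floor of the upright round bore in the fixed grey key stand (foot plate 90 x 90 mm), z up; the bore floor is 10 mm above the bench. The bore is 30 mm wide and flares to 42 mm at its mouth, 62 mm above this point. The key stands with its lower end on this floor.
- jar_a: Bystander: sample jar with green lid, 60 mm diameter, 75 mm high, origin under its centre.
- jar_b: Bystander: a second such jar.
- beaker: Bystander: glass beaker, 72 mm diameter, 95 mm high, origin under its centre.
There are look-alikes about, which are no part of the job. What is meant by the part that bears key_bar is not green, and is the larger of those in its own colour.

How it is judged:
On the way, in this order (a step that is already met when the one before it is completed fails the run):
1. the square tip of the key is down in the screw's recess (z of key_tip in the frame of well_mouth below -0.052 m and horizontal distance between key_tip and well_mouth below 0.006 m), for 0.1 s.
2. the screw is tight (foot on the lid, within 0.5 mm), the key still in the recess (all of step 1 and height (world z) of foot_face below 0.0655 m), for 0.1 s.
At the end, for the whole second after the job is handed in: The screw is tight (clamp foot within 0.5 mm of the lid), and the key stands at rest and released in its stand, its lower end within 8 mm of the bore floor, leaning less than 0.3 rad (height (world z) of foot_face below 0.0655 m and horizontal distance between key_tip and stand_bore below 0.015 m and z of key_tip in the frame of stand_bore below 0.008 m and angle between key_tip's own z axis and vertical below 0.3 rad and contact force between key and the fingers below 0.1 N and linear speed of key below 0.02 m/s); the robot touches nothing.
It fails at once if a jar or the beaker moved more than 30 mm (distance of any of jar_a, jar_b, beaker from where it was at the start of the episode above 0.03 m).
It also fails if it takes over 72 s, if anything falls off the work surface, if the arm or the gripper's body presses on something with over 40 N, if the wrist force passes 120 N, or if a joint passes its speed limit or range.

### The arm

A 7-joint arm with a two-finger parallel gripper is mounted at the origin on the work surface. World frame = base frame: x ahead of the robot, y to its left, z up, the work surface at z = 0. Lengths are in m, angles in rad, forces in N, time in s.
With the tool pointing down it reaches from about 0.4 to 0.85 m from the base axis. Payload 10.4 kg.
Tool frame: the origin (TCP) lies at the very end of the fingers, on their centre line; the grasp point (between the pads) lies 19 mm behind it; z points along the fingers, y is the line along which they close (so a half turn about z gives the same grasp; the last joint's range is limited). The gripper opens to 85 mm and grips with 20 to 120 N. Pads are 22 mm wide; open, the fingers measure 114 mm over their backs; the gripper's body (76 mm by 85 mm) begins 54 mm behind the grasp point. The pads swing forward as they close: fully open they stand 13 mm farther back than shut.
Start: joints at [-1.202, 0.332, -0.065, 1.46, 0.022, 1.35, -0.088], TCP at [0.239, 0.578, 0.206] pointing down, gripper open.
Joint ranges: [-2.6, 2.6], [-0.5, 2.12], [-1.47, 1.34], [0.16, 2.42], [-1.27, 4.41], [0.06, 2.06], [-2.6, 2.6]. Speed limits (rad/s): [2.22, 2.22, 2.79, 2.79, 3.14, 3.14, 3.14].

### API

Orientations are given as a rotation vector (axis times angle).
In Python, from plant import manip gives the robot as it stands. The module is installed in compiled form; this text tells all that it offers.
- The arm moves only by the shell command python3 -m creep 'ROWS'. ROWS is JSON, a list of rows, each an object of numbers: "x", "y", "z": the shift along the tool's x, y, z each as a share of 0.1 m, from -1 to 1; "rx", "ry", "rz": the turn, a rotation vector about the tool's x, y, z each as a share of 60 degrees, from -1 to 1; "jaw": the gripper command: -1 is fully open, 1 is shut, values between are in proportion. A call has 1 to 12 rows; each row shifts and turns the commanded pose from where the row before left it, along the tool's axes as they then stand; what a row does not reach is not made up. A row lasts 1/10 s, in which the tool goes at most 50 mm and 8.59 degrees, less where a joint would pass 70% of its speed; a pose out of reach is approached as far as the arm can. A call with a number of a shift or a turn outside -1 to 1 is refused whole. A call with a gripper value outside its range is refused whole. The fingers move at their own pace and stop on an object; the grip force is fixed at half the most. Time passes only in rows, so rows that do not move let the fingers close. It gives the time, the measured TCP pose, the force, the opening and the grip force at its end, in the units of the state.
- manip.read_state(): the state, without advancing time (a new reading comes with each control period).
- manip.grab_frame(name): name is "scene" or "top" or "wrist"; returns a dict with "pixels" (480x640x3 uint8, red, green, blue), "z_map" (480x640 float32, m along the optical axis (not along the pixel's ray), 0 where there is no reading), "intrinsics" (3x3 intrinsics, pixels), "camera_from_world" (4x4, takes a point from world to camera coordinates). Camera axes: x right, y down, z forward; pixel columns grow to the right and rows downward; lengths in m; the calibration is good to about 2 mm. A picture is of the moment at which its call begins.
- manip.job_done(): hands the job in; it is judged then, once.
The state is a dict: "time": time; "joint_pos": joint angles; "dq": joint speeds; "effort": joint torques, N m; "position": TCP position; "tool_rot": TCP orientation; "force": force on the tool from outside, world axes, zero at the start; "moment": the same for the moment, N m; "width": finger opening in m; "finger_force": force on a finger pad.
Only numpy, scipy, OpenCV 4.12 (cv2) and the standard library are available. Lean on these libraries where they do the work, as an engineer would, in place of code of your own. Each camera call takes 0.05 s, during which the arm holds its last target. There are 200 camera calls.

## Working session

There is one attempt and no reset: what is moved stays moved. The work goes in short steps, Python scripts to look and compute and a shell command to move; the robot and the scene stay as the last step left them, time stands still between calls to the robot, and variables do not carry over. Pictures are saved under pics/ and viewed, at most 10 in all, crops included, and the job is handed in when it is done.

```bash
mkdir -p pics
cat > h.py <<'E'
import numpy as np, cv2, json
from plant import manip
from scipy.spatial.transform import Rotation as R
def grab(n,save=None):
    f=manip.grab_frame(n)
    if save:
        cv2.imwrite('pics/%s.png'%save,f['pixels'][:,:,::-1]); np.savez('pics/%s.npz'%save,**f)
    return f
def load(s): return dict(np.load('pics/%s.npz'%s))
def cloud(f):
    K=f['intrinsics'];T=np.linalg.inv(f['camera_from_world']);z=f['z_map']
    v,u=np.mgrid[:z.shape[0],:z.shape[1]]
    P=np.stack([(u-K[0,2])/K[0,0]*z,(v-K[1,2])/K[1,1]*z,z],-1)
    W=P@T[:3,:3].T+T[:3,3]; W[z==0]=np.nan
    return W
def ray(f,u,v,h):
    K=f['intrinsics'];T=np.linalg.inv(f['camera_from_world'])
    d=T[:3,:3]@np.array([(u-K[0,2])/K[0,0],(v-K[1,2])/K[1,1],1]);o=T[:3,3]
    return o+d*(h-o[2])/d[2]
E
python3 - <<'E'
from h import *
a=grab('scene','scene0');b=grab('top','top0')
s=manip.read_state();print({k:np.round(v,3) for k,v in s.items()})
print(R.from_rotvec(s['tool_rot']).as_matrix().round(3))
for f in(a,b): print(f['intrinsics'].round(1),np.linalg.inv(f['camera_from_world']).round(3))
E
```

```text
{'time': np.float64(0.1), 'joint_pos': array([-1.202,  0.333, -0.065,  1.461,  0.022,  1.35 , -0.088]), 'dq': array([-0.   , -0.001, -0.001, -0.003,  0.001, -0.   , -0.001]), 'effort': array([ 1.0000e-03, -6.2674e+01,  4.9000e-02, -3.9243e+01,  1.6000e-02,
        7.0000e-03,  0.0000e+00]), 'position': array([0.239, 0.577, 0.206]), 'tool_rot': array([-6.110e-01, -3.081e+00,  2.000e-03]), 'force': array([-0.298, -0.009,  0.449]), 'moment': array([ 0.009, -0.025,  0.01 ]), 'finger_force': np.float64(0.0), 'width': np.float64(0.085)}
[[-0.924  0.382 -0.   ]
 [ 0.382  0.924 -0.001]
 [-0.    -0.001 -1.   ]]
[[611.2   0.  309.6]
 [  0.  611.2 240.2]
 [  0.    0.    1. ]] [[ 0.463  0.473 -0.75   1.456]
 [ 0.886 -0.267  0.378 -0.464]
 [-0.021 -0.84  -0.543  0.706]
 [ 0.     0.     0.     1.   ]]
[[494.9   0.  322.2]
 [  0.  494.9 243.4]
 [  0.    0.    1. ]] [[-0.011 -0.99   0.142  0.501]
 [-1.     0.015  0.025 -0.067]
 [-0.027 -0.142 -0.99   0.976]
 [ 0.     0.     0.     1.   ]]
```

View pics/scene0.png

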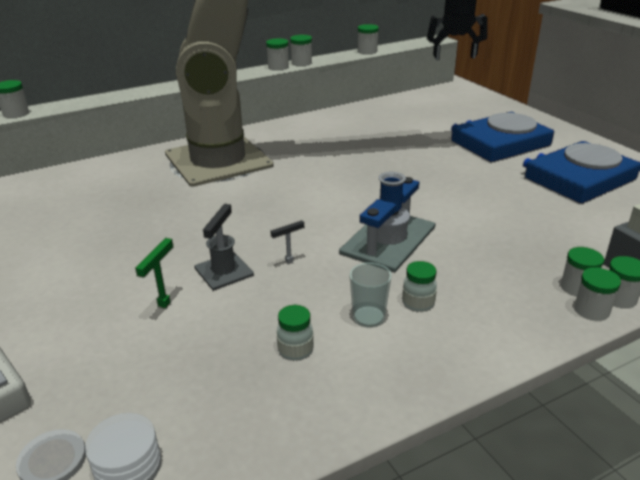

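View pics/top0.png

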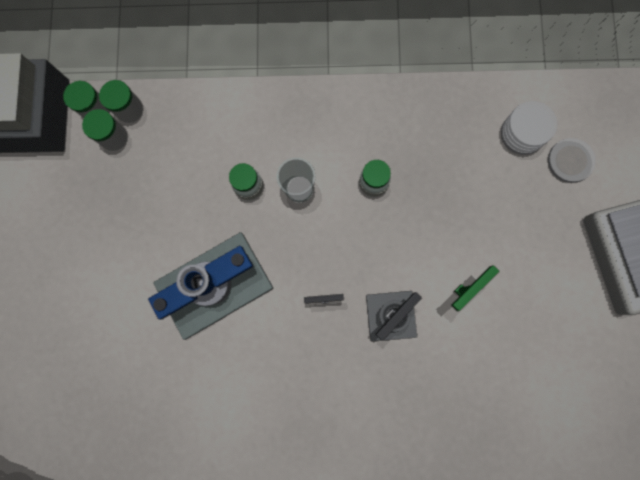

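The scene view shows the dark key in its grey stand (218,235), with a smaller dark T and a green T as look-alikes, and the clamp at (390,215). In the top view the key bar runs from (372,339) to (419,296) and the well mouth is at (194,280).

Run:
```python
from h import *
f=load('top0');W=cloud(f);v,u=np.mgrid[:480,:640]
def reg(u0,u1,v0,v1,z0,z1):
    m=(u>=u0)&(u<u1)&(v>=v0)&(v<v1)&(W[...,2]>z0)&(W[...,2]<z1);return W[m]
b=reg(362,428,285,347,.112,.15);r=cv2.minAreaRect(b[:,:2].astype(np.float32)*1000)
print('bar',len(b),b.mean(0),r,b[:,2].max()); 
c,vv=np.linalg.eigh(np.cov(b[:,:2].T));print('bar yaw deg',np.degrees(np.arctan2(vv[1,1],vv[0,1])))
p=reg(355,430,280,350,.003,.02);print('plate',len(p),cv2.minAreaRect(p[:,:2].astype(np.float32)*1000),np.median(p[:,2]))
w=reg(165,225,250,310,.14,.16);print('mouth',len(w),w.mean(0),cv2.minEnclosingCircle(w[:,:2].astype(np.float32)*1000))
p=reg(140,280,225,345,.003,.02);print('base',len(p),cv2.minAreaRect(p[:,:2].astype(np.float32)*1000),np.median(p[:,2]))
print(ray(f,395.5,317.5,.13),ray(f,194,280,.15))
for n,(a,c2) in dict(A=(243,178),B=(376,173),beak=(296,177),small=(323,299),green=(475,288)).items(): print(n,ray(f,a,c2,.08)[:2], W[c2,a])
s=load('scene0');Ws=cloud(s)
q=Ws[150:260,340:440].reshape(-1,3);q=q[(q[:,2]>.145)&(q[:,2]<.158)];print('mouth scene',len(q),cv2.minEnclosingCircle(q[:,:2].astype(np.float32)*1000),q[:,2].max())
q=Ws[200:250,195:240].reshape(-1,3);q=q[(q[:,2]>.115)&(q[:,2]<.15)];print('bar scene',len(q),cv2.minAreaRect(q[:,:2].astype(np.float32)*1000))
```

```text
bar 614 [ 0.49745306 -0.17240528  0.13013673] ((497.4117736816406, -173.15924072265625), (16.289047241210938, 99.30889129638672), 45.9842414855957) 0.137603485907129
bar yaw deg 135.95086458191503
plate 1656 ((500.2225036621094, -176.5795135498047), (144.5904083251953, 132.59991455078125), 89.26619720458984) 0.010310519954103481
mouth 556 [0.56085549 0.17517692 0.14870084] ((560.3429565429688, 173.21963500976562), 27.09955406188965)
base 4645 ((564.412109375, 184.3455047607422), (283.6283264160156, 235.28224182128906), 89.49256896972656) 0.014014966762395997
[ 0.49476649 -0.16754737  0.13      ] [0.56086159 0.17040139 0.15      ]
A [0.75588257 0.1030211 ] [0.75671652 0.10357772 0.07706556]
B [ 0.7608866  -0.14575607] [ 0.76264006 -0.14628779  0.07394891]
beak [0.75597273 0.00353204] [0.77800822 0.009631   0.00249047]
small [ 0.52872341 -0.04442965] [ 0.5284539  -0.04465026  0.08876239]
green [ 0.54513814 -0.31708987] [ 0.5430319  -0.30511342  0.12292265]
mouth scene 172 ((560.2528076171875, 172.34320068359375), 30.658700942993164) 0.15115685030757575
bar scene 406 ((500.2560119628906, -174.0186004638672), (18.181516647338867, 103.35096740722656), 46.63116455078125)
```

```bash
cat >> h.py <<'E'
def goal(x,y,z,yaw_y):
    "print the remaining shift/turn in tool axes (shares) to reach TCP x,y,z pointing down with tool y at yaw_y deg"
    s=manip.read_state();Rm=R.from_rotvec(s['tool_rot']).as_matrix();p=s['position']
    a=np.radians(yaw_y);Y=np.array([np.cos(a),np.sin(a),0]);Z=np.array([0,0,-1.]);G=np.stack([np.cross(Y,Z),Y,Z],1)
    rv=R.from_matrix(Rm.T@G).as_rotvec()
    print('t',round(float(s['time']),2),'pos',p.round(4),'yaw',np.degrees(np.arctan2(Rm[1,1],Rm[0,1])).round(1),'q',np.round(s['joint_pos'],2),'F',np.round(s['force'],1),'M',np.round(s['moment'],2),'w',round(float(s['width']),4))
    print(' shift shares',(Rm.T@(np.array([x,y,z])-p)/.1).round(3),'after-turn axes',(G.T@(np.array([x,y,z])-p)/.1).round(3),'turn shares',(np.degrees(rv)/60).round(3))
E
python3 - <<'E'
from h import *
f=grab('wrist')
T=np.linalg.inv(f['camera_from_world']);s=manip.read_state();Rm=R.from_rotvec(s['tool_rot']).as_matrix()
print(f['intrinsics'].round(1),(Rm.T@T[:3,:3]).round(3),(Rm.T@(T[:3,3]-s['position'])).round(3))
goal(.56,.173,.3,67.5)
E
```

```text
[[364.9   0.  320.9]
 [  0.  364.9 243.3]
 [  0.    0.    1. ]] [[-0.    -0.966 -0.257]
 [ 1.    -0.    -0.001]
 [ 0.001 -0.257  0.966]] [ 0.064  0.001 -0.167]
t 0.15 pos [0.2385 0.5774 0.2058] yaw 67.6 q [-1.2   0.33 -0.06  1.46  0.02  1.35 -0.09] F [ 0.  -0.2  0.2] M [-0.01 -0.    0.01] w 0.0851
 shift shares [-4.515 -2.511 -0.939] after-turn axes [-4.517 -2.506 -0.942] turn shares [-0.001  0.     0.001]
```

```bash
python3 -m creep '[{"x":-0.43,"y":-0.21},{"x":-0.43,"y":-0.21},{"x":-0.43,"y":-0.21},{"x":-0.43,"y":-0.21},{"x":-0.43,"y":-0.21},{"x":-0.43,"y":-0.21},{"x":-0.43,"y":-0.21},{"x":-0.43,"y":-0.21},{"x":-0.43,"y":-0.21},{"x":-0.43,"y":-0.21},{"x":-0.43,"y":-0.21},{"x":-0.43,"y":-0.21}]'; python3 -m creep '[{"z":0.26,"jaw":-1},{},{}]'
python3 - <<'E'
from h import *
goal(.619,.149,.18,67.5)
f=grab('wrist','w1')
Ti=f['camera_from_world']
for h in (.15,.106):
    p=Ti@np.array([.56,.173,h,1]);q=f['intrinsics']@p[:3];print(q[:2]/q[2])
    u,v=(q[:2]/q[2]).astype(int)
c=f['pixels'][max(0,v-50):v+50,u-50:u+50];print(u,v)
c=cv2.resize(c,(600,600),interpolation=cv2.INTER_CUBIC);c=np.clip(255*(c/255.)**.5,0,255).astype(np.uint8)
cv2.imwrite('pics/w1c.png',c[:,:,::-1])
E
```

```text
t 0.15 pos [0.2385 0.5774 0.2058] yaw 67.6 q [-1.2   0.33 -0.06  1.46  0.02  1.35 -0.09] F [ 0.  -0.2  0.2] M [-0.01 -0.    0.01] w 0.0851
 shift shares [-5.152 -2.506  0.261] after-turn axes [-5.154 -2.502  0.258] turn shares [-0.001  0.     0.001]
[ 57.32752346 704.83007145]
[ 86.044715   644.13046228]
86 644$[0]: bad value
$[0]: bad value
Traceback (most recent call last):
cv2.error: OpenCV(4.12.0) /io/opencv/modules/imgproc/src/resize.cpp:4208: error: (-215:Assertion failed) !ssize.empty() in function 'resize'
```

The command was refused; probably each row needs every key.

```bash
python3 -m creep '[{"x":-0.43,"y":-0.21,"z":0,"rx":0,"ry":0,"rz":0,"jaw":-1},{"x":-0.43,"y":-0.21,"z":0,"rx":0,"ry":0,"rz":0,"jaw":-1},{"x":-0.43,"y":-0.21,"z":0,"rx":0,"ry":0,"rz":0,"jaw":-1},{"x":-0.43,"y":-0.21,"z":0,"rx":0,"ry":0,"rz":0,"jaw":-1},{"x":-0.43,"y":-0.21,"z":0,"rx":0,"ry":0,"rz":0,"jaw":-1},{"x":-0.43,"y":-0.21,"z":0,"rx":0,"ry":0,"rz":0,"jaw":-1},{"x":-0.43,"y":-0.21,"z":0,"rx":0,"ry":0,"rz":0,"jaw":-1},{"x":-0.43,"y":-0.21,"z":0,"rx":0,"ry":0,"rz":0,"jaw":-1},{"x":-0.43,"y":-0.21,"z":0,"rx":0,"ry":0,"rz":0,"jaw":-1},{"x":-0.43,"y":-0.21,"z":0,"rx":0,"ry":0,"rz":0,"jaw":-1},{"x":-0.43,"y":-0.21,"z":0,"rx":0,"ry":0,"rz":0,"jaw":-1},{"x":-0.43,"y":-0.21,"z":0,"rx":0,"ry":0,"rz":0,"jaw":-1}]'
python3 - <<'E'
from h import *
goal(.619,.149,.18,67.5)
E
```

```text
time: 1.4
position: [0.6203, 0.1462, 0.2064]
tool_rot: [-0.611, -3.082, -0.0]
force: [0.7, 0.9, 0.0]
width: 0.0853
finger_force: 0.0
t 1.4 pos [0.6203 0.1462 0.2064] yaw 67.6 q [-0.51  0.36  0.28  1.44 -0.1   1.35  0.95] F [0.7 0.9 0. ] M [ 0.05 -0.02  0.  ] w 0.0853
 shift shares [0.022 0.021 0.264] after-turn axes [0.022 0.021 0.264] turn shares [ 0.    -0.     0.001]
```

```bash
python3 -m creep '[{"x":0.02,"y":0.02,"z":0.26,"rx":0,"ry":0,"rz":0,"jaw":-1},{"x":0,"y":0,"z":0,"rx":0,"ry":0,"rz":0,"jaw":-1},{"x":0,"y":0,"z":0,"rx":0,"ry":0,"rz":0,"jaw":-1}]'
python3 - <<'E'
from h import *
goal(.619,.149,.18,67.5)
f=grab('wrist','w1')
Ti=f['camera_from_world']
for h in (.15,.106):
    p=Ti@np.array([.56,.173,h,1]);q=f['intrinsics']@p[:3];print(q[:2]/q[2])
    u,v=(q[:2]/q[2]).astype(int)
c=f['pixels'][max(0,v-50):v+50,u-50:u+50];print(u,v)
c=cv2.resize(c,(600,600),interpolation=cv2.INTER_CUBIC);c=np.clip(255*(c/255.)**.5,0,255).astype(np.uint8)
cv2.imwrite('pics/w1c.png',c[:,:,::-1])
E
```

```text
time: 1.7
position: [0.6174, 0.1515, 0.1802]
tool_rot: [-0.609, -3.08, 0.0]
force: [0.1, 0.0, -0.2]
width: 0.0856
finger_force: 0.0
t 1.7 pos [0.6174 0.1515 0.1802] yaw 67.6 q [-0.52  0.37  0.27  1.48 -0.1   1.3   0.94] F [ 0.1  0.  -0.2] M [0.02 0.03 0.05] w 0.0856
 shift shares [-0.024 -0.017  0.002] after-turn axes [-0.024 -0.016  0.002] turn shares [-0.    -0.002  0.002]
[314.85349212 152.53731895]
[316.0419038  151.49958992]
316 151
```

View pics/w1c.png

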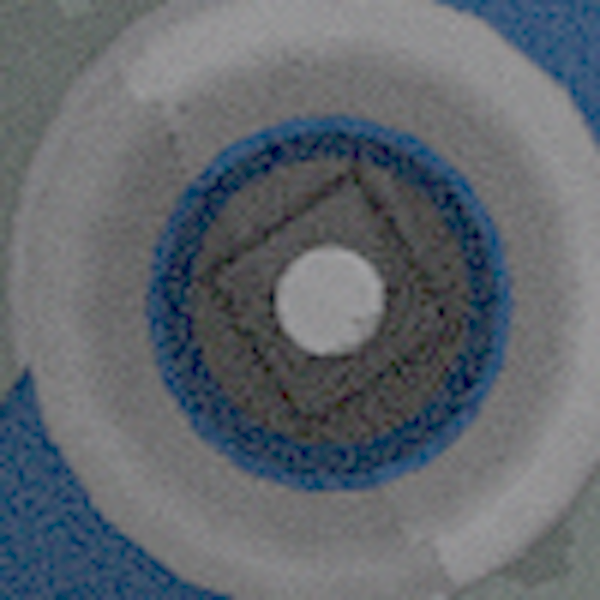

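The crop shows the recess corners at about (353,172), (210,272), (303,425) and (455,305), with the screw centre at (330,300).

Run:
```python
from h import *
f=load('w1')
P=[ray(f,266-.4+a/6,101-.4+b/6,.106)[:2] for a,b in [(353,172),(210,272),(303,425),(455,305)]]
for i in range(4):
    d=P[(i+1)%4]-P[i];print(np.linalg.norm(d).round(4),np.degrees(np.arctan2(d[1],d[0]))%90)
print(np.mean(P,0),ray(f,265.6+55,100.6+50,.106),ray(f,265.6+330/6,100.6+302/6,.142))
W=cloud(f);m=(W[...,2]>.146)&(W[...,2]<.156);m[:,:200]=0;m[:,440:]=0;q=W[m];q=q[np.hypot(q[:,0]-.56,q[:,1]-.173)<.04]
print(len(q),cv2.minEnclosingCircle(q[:,:2].astype(np.float32)*1000),np.median(q[:,2]))
goal(.498,-.173,.2,46)
```

```text
0.0183 11.408230711013076
0.0188 9.205798546117771
0.0206 15.366239700327327
0.0175 16.455706292482546
[0.56007001 0.17615732] [0.56059674 0.17591954 0.106     ] [0.56046597 0.17605595 0.142     ]
4562 ((560.9508056640625, 175.5367889404297), 27.14140510559082) 0.1494646822948081
t 1.75 pos [0.6178 0.1518 0.1811] yaw 67.7 q [-0.52  0.37  0.27  1.48 -0.1   1.3   0.94] F [0.3 0.2 0.3] M [ 0.05 -0.06  0.07] w 0.0851
 shift shares [-0.126 -3.46  -0.192] after-turn axes [-1.395 -3.169 -0.189] turn shares [ 0.001 -0.001  0.361]
```

Run:
```python
from h import *
f=load('w1');K=f['intrinsics'];T=f['camera_from_world']
n=np.arange(-140,141)*1e-4;X,Y=np.meshgrid(.5606+n,.1760+n)
P=np.stack([X,Y,X*0+.106],-1)@T[:3,:3].T+T[:3,3];q=P@K.T
g=cv2.GaussianBlur(f['pixels'].astype(np.float32).mean(2),(0,0),.6)
im=cv2.remap(g,(q[...,0]/q[...,2]).astype(np.float32),(q[...,1]/q[...,2]).astype(np.float32),1)
res=[]
t=np.linspace(-1,1,40);o=np.r_[np.c_[t,t*0+1],np.c_[t,t*0-1],np.c_[t*0+1,t],np.c_[t*0-1,t]]
for h in (88,92,97,102):
 for a in np.arange(-10,40,1.):
  for cx in range(-15,16,3):
   for cy in range(-15,16,3):
    c,s=np.cos(np.radians(a)),np.sin(np.radians(a));p=o@np.array([[c,s],[-s,c]])*h+140+[cx,cy]
    res.append((im[p[:,1].round().astype(int),p[:,0].round().astype(int)].mean(),h,a,cx,cy))
res.sort();print([tuple(map(float,r)) for r in res[:12]])
```

```text
Traceback (most recent call last):
IndexError: index 281 is out of bounds for axis 0 with size 281
```

```bash
python3 - <<'E'
from h import *
f=load('w1');K=f['intrinsics'];T=f['camera_from_world']
n=np.arange(-200,201)*1e-4;X,Y=np.meshgrid(.5606+n,.1760+n)
P=np.stack([X,Y,X*0+.106],-1)@T[:3,:3].T+T[:3,3];q=P@K.T
g=cv2.GaussianBlur(f['pixels'].astype(np.float32).mean(2),(0,0),.6)
im=cv2.remap(g,(q[...,0]/q[...,2]).astype(np.float32),(q[...,1]/q[...,2]).astype(np.float32),1)
res=[]
t=np.linspace(-1,1,40);o=np.r_[np.c_[t,t*0+1],np.c_[t,t*0-1],np.c_[t*0+1,t],np.c_[t*0-1,t]]
for h in (88,92,97,102):
 for a in np.arange(-10,40,1.):
  for cx in range(-15,16,3):
   for cy in range(-15,16,3):
    c,s=np.cos(np.radians(a)),np.sin(np.radians(a));p=o@np.array([[c,s],[-s,c]])*h+200+[cx,cy]
    res.append((im[p[:,1].round().astype(int),p[:,0].round().astype(int)].mean(),h,a,cx,cy))
res.sort();print([tuple(map(float,r)) for r in res[:12]])
E
python3 -m creep '[{"x":0,"y":-0.45,"z":-0.1,"rx":0,"ry":0,"rz":0,"jaw":-1},{"x":0,"y":-0.45,"z":-0.1,"rx":0,"ry":0,"rz":0,"jaw":-1},{"x":0,"y":-0.45,"z":0,"rx":0,"ry":0,"rz":0,"jaw":-1},{"x":0,"y":-0.45,"z":0,"rx":0,"ry":0,"rz":0.12,"jaw":-1},{"x":0,"y":-0.45,"z":0,"rx":0,"ry":0,"rz":0.12,"jaw":-1},{"x":-0.2,"y":-0.4,"z":0,"rx":0,"ry":0,"rz":0.12,"jaw":-1},{"x":-0.4,"y":-0.2,"z":0,"rx":0,"ry":0,"rz":0,"jaw":-1},{"x":0,"y":0,"z":0,"rx":0,"ry":0,"rz":0,"jaw":-1},{"x":0,"y":0,"z":0,"rx":0,"ry":0,"rz":0,"jaw":-1}]'
python3 - <<'E'
from h import *
goal(.498,-.173,.2,46)
E
```

```text
[(13.875398635864258, 97.0, 12.0, 0.0, 0.0), (13.895785331726074, 97.0, 12.0, 0.0, -3.0), (13.902288436889648, 97.0, 11.0, 0.0, 0.0), (13.919047355651855, 97.0, 11.0, 0.0, -3.0), (13.926750183105469, 97.0, 11.0, 3.0, -3.0), (13.927923202514648, 97.0, 12.0, 3.0, -3.0), (13.928179740905762, 97.0, 12.0, 3.0, 0.0), (13.945642471313477, 97.0, 11.0, 3.0, 0.0), (13.990030288696289, 97.0, 13.0, 0.0, 0.0), (14.015167236328125, 97.0, 10.0, 3.0, -3.0), (14.030715942382812, 97.0, 10.0, 0.0, 0.0), (14.033671379089355, 97.0, 10.0, 0.0, -3.0)]
time: 2.65
position: [0.5345, -0.1412, 0.2015]
tool_rot: [1.178, 2.911, 0.001]
force: [-0.4, 0.5, 0.4]
width: 0.0855
finger_force: 0.0
t 2.65 pos [ 0.5345 -0.1412  0.2015] yaw 45.9 q [-0.25  0.18  0.48  1.69 -0.09  1.3   1.05] F [-0.4  0.5  0.4] M [ 0.06 -0.   -0.03] w 0.0855
 shift shares [ 0.041 -0.483  0.014] after-turn axes [ 0.042 -0.483  0.015] turn shares [ 0.001  0.001 -0.001]
```

Recess fit: 11.5° at (0.5606, 0.1759), 19.4 mm wide. Next I go over the key.

```bash
python3 -m creep '[{"x":0.04,"y":-0.48,"z":0,"rx":0,"ry":0,"rz":0,"jaw":-1},{"x":0,"y":0,"z":0,"rx":0,"ry":0,"rz":0,"jaw":-1},{"x":0,"y":0,"z":0,"rx":0,"ry":0,"rz":0,"jaw":-1}]'
python3 - <<'E'
from h import *
f=grab('wrist','w2');W=cloud(f)
m=(W[...,2]>.122)&(W[...,2]<.14)&(np.hypot(W[...,0]-.498,W[...,1]+.173)<.07)
b=W[m];print(len(b),cv2.minAreaRect(b[:,:2].astype(np.float32)*1000),np.median(b[:,2]))
c,vv=np.linalg.eigh(np.cov(b[:,:2].T));print(np.degrees(np.arctan2(vv[1,1],vv[0,1])))
goal(.498,-.173,.101,46)
E
```

```text
time: 2.95
position: [0.4979, -0.172, 0.2013]
tool_rot: [1.176, 2.912, 0.002]
force: [0.2, -0.3, 0.3]
width: 0.0855
finger_force: 0.0
3316 ((497.1005554199219, -171.2612762451172), (16.00446891784668, 99.2651138305664), 45.87601852416992) 0.12970066427050148
135.96593858966585
t 3.0 pos [ 0.4985 -0.1713  0.2011] yaw 46.1 q [-0.22  0.11  0.5   1.75 -0.06  1.29  1.1 ] F [ 0.3  0.4 -0.7] M [ 0.05 -0.02  0.06] w 0.0857
 shift shares [-0.008 -0.017  1.001] after-turn axes [-0.008 -0.016  1.001] turn shares [0.002 0.    0.002]
```

View pics/w2.png

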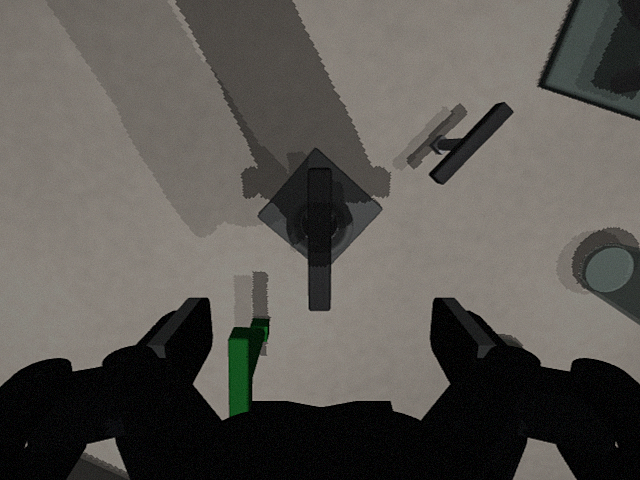

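```bash
python3 -m creep '[{"x":0.01,"y":-0.01,"z":0.4,"rx":0,"ry":0,"rz":0,"jaw":-1},{"x":0,"y":0,"z":0.4,"rx":0,"ry":0,"rz":0,"jaw":-1},{"x":0,"y":0,"z":0.2,"rx":0,"ry":0,"rz":0,"jaw":-1},{"x":0,"y":0,"z":0,"rx":0,"ry":0,"rz":0,"jaw":0.3},{"x":0,"y":0,"z":0,"rx":0,"ry":0,"rz":0,"jaw":1},{"x":0,"y":0,"z":0,"rx":0,"ry":0,"rz":0,"jaw":1},{"x":0,"y":0,"z":0,"rx":0,"ry":0,"rz":0,"jaw":1},{"x":0,"y":0,"z":0,"rx":0,"ry":0,"rz":0,"jaw":1},{"x":0,"y":0,"z":0,"rx":0,"ry":0,"rz":0,"jaw":1},{"x":0,"y":0,"z":0,"rx":0,"ry":0,"rz":0,"jaw":1},{"x":0,"y":0,"z":0,"rx":0,"ry":0,"rz":0,"jaw":1},{"x":0,"y":0,"z":0,"rx":0,"ry":0,"rz":0,"jaw":1}]'
python3 - <<'E'
from h import *
goal(.498,-.173,.24,46)
print(manip.read_state()['finger_force'])
E
```

```text
time: 4.2
position: [0.4975, -0.1732, 0.1016]
tool_rot: [1.177, 2.91, 0.001]
force: [-0.1, 0.5, 6.6]
width: 0.0134
finger_force: 58.7
t 4.2 pos [ 0.4975 -0.1732  0.1016] yaw 46.0 q [-0.2   0.21  0.5   1.88 -0.11  1.08  1.15] F [-0.1  0.5  6.6] M [ 0.05  0.03 -0.04] w 0.0134
 shift shares [-0.005  0.008 -1.384] after-turn axes [-0.002  0.005 -1.384] turn shares [ 0.002  0.002 -0.001]
58.686495423316956
```

```bash
python3 -m creep '[{"x":0,"y":0,"z":-0.15,"rx":0,"ry":0,"rz":0,"jaw":1},{"x":0,"y":0,"z":-0.3,"rx":0,"ry":0,"rz":0,"jaw":1},{"x":0,"y":0,"z":-0.3,"rx":0,"ry":0,"rz":0,"jaw":1},{"x":0,"y":0,"z":-0.4,"rx":0,"ry":0,"rz":0,"jaw":1},{"x":0,"y":0,"z":-0.4,"rx":0,"ry":0,"rz":0,"jaw":1},{"x":0,"y":0,"z":-0.25,"rx":0,"ry":0,"rz":0,"jaw":1},{"x":0,"y":0,"z":0,"rx":0,"ry":0,"rz":-0.13,"jaw":1},{"x":0,"y":0,"z":0,"rx":0,"ry":0,"rz":-0.13,"jaw":1},{"x":0,"y":0,"z":0,"rx":0,"ry":0,"rz":-0.13,"jaw":1},{"x":0,"y":0,"z":0,"rx":0,"ry":0,"rz":-0.13,"jaw":1},{"x":0,"y":0,"z":0,"rx":0,"ry":0,"rz":-0.13,"jaw":1},{"x":0,"y":0,"z":0,"rx":0,"ry":0,"rz":-0.13,"jaw":1}]'
python3 - <<'E'
from h import *
goal(.5606,.1759,.28,101.5)
E
```

```text
time: 5.4
position: [0.4961, -0.173, 0.2802]
tool_rot: [0.084, -3.14, -0.0]
force: [0.4, 0.2, -3.0]
width: 0.0132
finger_force: 58.9
t 5.4 pos [ 0.4961 -0.173   0.2802] yaw 93.1 q [-0.2   0.07  0.48  1.63 -0.03  1.45  1.91] F [ 0.4  0.2 -3. ] M [-0.01  0.03  0.  ] w 0.0132
 shift shares [-8.30e-01  3.45e+00  3.00e-03] after-turn axes [-1.327e+00  3.291e+00  2.000e-03] turn shares [ 0.    -0.    -0.141]
```

```bash
python3 -m creep '[{"x":0,"y":0,"z":0,"rx":0,"ry":0,"rz":-0.14,"jaw":1},{"x":-0.17,"y":0.41,"z":0,"rx":0,"ry":0,"rz":0,"jaw":1},{"x":-0.17,"y":0.41,"z":0,"rx":0,"ry":0,"rz":0,"jaw":1},{"x":-0.17,"y":0.41,"z":0,"rx":0,"ry":0,"rz":0,"jaw":1},{"x":-0.17,"y":0.41,"z":0,"rx":0,"ry":0,"rz":0,"jaw":1},{"x":-0.17,"y":0.41,"z":0,"rx":0,"ry":0,"rz":0,"jaw":1},{"x":-0.17,"y":0.41,"z":0,"rx":0,"ry":0,"rz":0,"jaw":1},{"x":-0.16,"y":0.41,"z":0,"rx":0,"ry":0,"rz":0,"jaw":1},{"x":-0.15,"y":0.41,"z":0,"rx":0,"ry":0,"rz":0,"jaw":1},{"x":0,"y":0,"z":0,"rx":0,"ry":0,"rz":0,"jaw":1},{"x":0,"y":0,"z":0,"rx":0,"ry":0,"rz":0,"jaw":1}]'
python3 - <<'E'
from h import *
goal(.5606,.1759,.28,101.5)
a=grab('scene','s3');b=grab('wrist','w3')
A=a['pixels'][60:260,310:470];A=cv2.resize(A,None,fx=3,fy=3,interpolation=cv2.INTER_CUBIC)
A=(255*(A/255.)**.6).astype(np.uint8)
cv2.imwrite('pics/s3c.png',A[:,:,::-1])
B=(255*(b['pixels']/255.)**.6).astype(np.uint8);cv2.imwrite('pics/w3.png',B[:,:,::-1])
W=cloud(b);p=manip.read_state()['position']
m=(abs(W[...,2]-(p[2]+.029))<.006)&(np.hypot(W[...,0]-p[0],W[...,1]-p[1])<.06);m[300:]=0
q=W[m];print(len(q),cv2.minAreaRect(q[:,:2].astype(np.float32)*1000) if len(q) else 0)
E
```

```text
time: 6.5
position: [0.5631, 0.1755, 0.2797]
tool_rot: [0.309, -3.125, 0.001]
force: [-0.5, -1.2, -2.2]
width: 0.013
finger_force: 59.0
t 6.5 pos [0.5631 0.1755 0.2797] yaw 101.3 q [-0.55  0.22  0.21  1.45 -0.05  1.47  1.42] F [-0.5 -1.2 -2.2] M [-0.08 -0.06  0.04] w 0.013
 shift shares [ 0.024  0.009 -0.003] after-turn axes [ 0.024  0.009 -0.003] turn shares [-0.    -0.001 -0.004]
4838 ((537.6322021484375, 169.50473022460938), (47.319766998291016, 38.93314743041992), 10.755902290344238)
```

View pics/s3c.png

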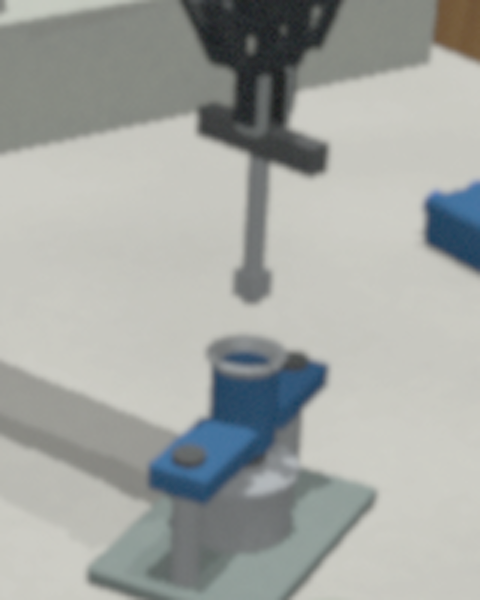

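View pics/w3.png

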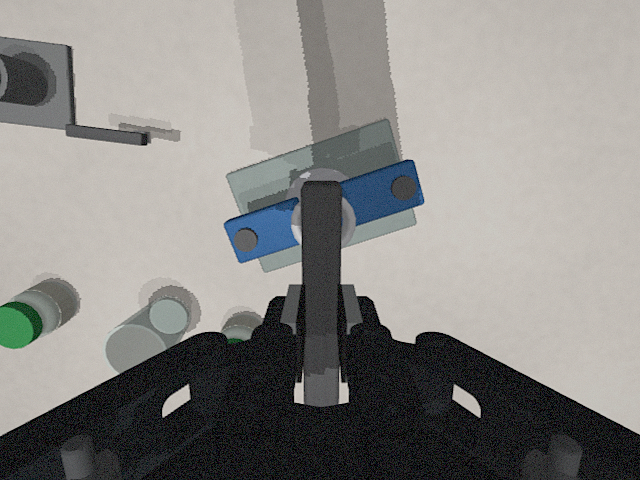

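The key hangs in the gripper with the bar along tool x, and the tip is at about (252,300) in the crop. I'll check its lean against the calibration.

Run:
```python
from h import *
a=load('s3');K=a['intrinsics'];T=a['camera_from_world']
def proj(p): q=K@(T[:3,:3]@np.array(p)+T[:3,3]);return ((q[:2]/q[2]-[310,60])*3+1).round(1)
p=np.array([.5631,.1755,.2797])
for n,d in dict(bar=.019,sh1=0,sh2=-.04,sq=-.078,tip=-.091).items(): print(n,proj(p+[0,0,d]))
print('mouth c',proj([.5606,.1759,.15]))
W=cloud(a)
for z in (.256,.246,.236,.226,.208,.203,.198):
    q=W[60:200,330:450].reshape(-1,3);q=q[(abs(q[:,2]-z)<.004)&(np.hypot(q[:,0]-p[0],q[:,1]-p[1])<.03)]
    print(z,len(q),q.mean(0).round(4))
q=W[60:200,330:450].reshape(-1,3);q=q[(q[:,2]<.215)&(q[:,2]>.16)&(np.hypot(q[:,0]-p[0],q[:,1]-p[1])<.04)];print('zmin',np.sort(q[:,2])[:10].round(4))
```

```text
bar [262.3 135.3]
sh1 [260.6 164.5]
sh2 [257.  224.4]
sq [253.8 279.3]
tip [252.7 297.6]
mouth c [247.9 349.3]
0.256 25 [0.5681 0.1705 0.2562]
0.246 31 [0.5683 0.1703 0.246 ]
0.236 31 [0.5674 0.1704 0.2358]
0.226 29 [0.5679 0.1706 0.2262]
0.208 57 [0.5677 0.1708 0.2077]
0.203 49 [0.569  0.1705 0.2033]
0.198 44 [0.5685 0.171  0.1977]
zmin [0.1864 0.1877 0.1879 0.1881 0.1882 0.1886 0.1894 0.1895 0.1907 0.1912]
```

```bash
python3 -m creep '[{"x":0.024,"y":0.009,"z":0,"rx":0,"ry":0,"rz":-0.004,"jaw":1},{"x":0,"y":0,"z":0.2,"rx":0,"ry":0,"rz":0,"jaw":1},{"x":0,"y":0,"z":0.2,"rx":0,"ry":0,"rz":0,"jaw":1},{"x":0,"y":0,"z":0.2,"rx":0,"ry":0,"rz":0,"jaw":1},{"x":0,"y":0,"z":0.15,"rx":0,"ry":0,"rz":0,"jaw":1},{"x":0,"y":0,"z":0,"rx":0,"ry":0,"rz":0,"jaw":1},{"x":0,"y":0,"z":0,"rx":0,"ry":0,"rz":0,"jaw":1}]'
python3 - <<'E'
from h import *
goal(.5606,.1759,.177,101.5)
E
```

```text
time: 7.3
position: [0.5612, 0.1746, 0.2061]
tool_rot: [-0.311, 3.126, 0.0]
force: [-0.9, -0.7, -2.4]
width: 0.0133
finger_force: 59.0
t 7.3 pos [0.5612 0.1746 0.2061] yaw 101.4 q [-0.55  0.25  0.2   1.58 -0.05  1.32  1.43] F [-0.9 -0.7 -2.4] M [ 0.   -0.03 -0.01] w 0.0133
 shift shares [0.003 0.014 0.291] after-turn axes [0.003 0.014 0.291] turn shares [ 0.     0.    -0.002]
```

```bash
python3 -m creep '[{"x":0.003,"y":0.01,"z":0.04,"rx":0,"ry":0,"rz":0,"jaw":1},{"x":0,"y":0,"z":0.04,"rx":0,"ry":0,"rz":0,"jaw":1},{"x":0,"y":0,"z":0.04,"rx":0,"ry":0,"rz":0,"jaw":1},{"x":0,"y":0,"z":0.04,"rx":0,"ry":0,"rz":0,"jaw":1},{"x":0,"y":0,"z":0.04,"rx":0,"ry":0,"rz":0,"jaw":1},{"x":0,"y":0,"z":0,"rx":0,"ry":0,"rz":0,"jaw":1},{"x":0,"y":0,"z":0,"rx":0,"ry":0,"rz":0,"jaw":1}]'
python3 - <<'E'
from h import *
goal(.5606,.1759,.177,101.5)
E
```

```text
time: 8.0
position: [0.5604, 0.1758, 0.1853]
tool_rot: [0.312, -3.126, -0.0]
force: [0.6, 0.1, -2.6]
width: 0.0129
finger_force: 59.0
t 8.0 pos [0.5604 0.1758 0.1853] yaw 101.4 q [-0.55  0.26  0.2   1.61 -0.05  1.28  1.43] F [ 0.6  0.1 -2.6] M [-0.06 -0.02 -0.03] w 0.0129
 shift shares [-0.002  0.001  0.083] after-turn axes [-0.002  0.001  0.083] turn shares [ 0.    -0.    -0.002]
```

```bash
python3 -m creep '[{"x":0,"y":0,"z":0.04,"rx":0,"ry":0,"rz":0,"jaw":1},{"x":0,"y":0,"z":0.03,"rx":0,"ry":0,"rz":0,"jaw":1},{"x":0,"y":0,"z":0.015,"rx":0,"ry":0,"rz":0,"jaw":1},{"x":0,"y":0,"z":0,"rx":0,"ry":0,"rz":0,"jaw":1},{"x":0,"y":0,"z":0,"rx":0,"ry":0,"rz":0,"jaw":1}]'
python3 - <<'E'
from h import *
goal(.5606,.1759,.177,101.5)
E
```

```text
time: 8.5
position: [0.5609, 0.176, 0.1777]
tool_rot: [-0.312, 3.125, 0.001]
force: [0.7, 0.4, 5.0]
width: 0.0127
finger_force: 59.9
t 8.5 pos [0.5609 0.176  0.1777] yaw 101.4 q [-0.55  0.26  0.2   1.62 -0.05  1.27  1.43] F [0.7 0.4 5. ] M [-0.02  0.08  0.04] w 0.0127
 shift shares [ 0.004 -0.     0.007] after-turn axes [ 0.004 -0.     0.007] turn shares [ 0.     0.001 -0.002]
```

```bash
python3 -m creep '[{"x":0,"y":0,"z":0.005,"rx":0,"ry":0,"rz":0.1,"jaw":1},{"x":0,"y":0,"z":0,"rx":0,"ry":0,"rz":0.1,"jaw":1},{"x":0,"y":0,"z":0,"rx":0,"ry":0,"rz":0.1,"jaw":1},{"x":0,"y":0,"z":0,"rx":0,"ry":0,"rz":0.1,"jaw":1},{"x":0,"y":0,"z":0,"rx":0,"ry":0,"rz":0.1,"jaw":1},{"x":0,"y":0,"z":0,"rx":0,"ry":0,"rz":0.1,"jaw":1},{"x":0,"y":0,"z":0,"rx":0,"ry":0,"rz":0.1,"jaw":1},{"x":0,"y":0,"z":0,"rx":0,"ry":0,"rz":0.1,"jaw":1},{"x":0,"y":0,"z":0,"rx":0,"ry":0,"rz":0.1,"jaw":1},{"x":0,"y":0,"z":0,"rx":0,"ry":0,"rz":0.1,"jaw":1},{"x":0,"y":0,"z":0,"rx":0,"ry":0,"rz":0.1,"jaw":1},{"x":0,"y":0,"z":0,"rx":0,"ry":0,"rz":0.1,"jaw":1}]'
python3 - <<'E'
from h import *
goal(.5606,.1759,.177,29.5)
E
```

```text
time: 9.7
position: [0.5612, 0.1755, 0.1776]
tool_rot: [1.591, 2.707, 0.002]
force: [-0.3, -2.2, 7.3]
width: 0.0132
finger_force: 60.4
t 9.7 pos [0.5612 0.1755 0.1776] yaw 29.1 q [-0.67  0.27  0.35  1.62 -0.1   1.26  0.2 ] F [-0.3 -2.2  7.3] M [-0.59  0.32  0.08] w 0.0132
 shift shares [ 0.007 -0.003  0.006] after-turn axes [ 0.007 -0.003  0.006] turn shares [ 0.002  0.001 -0.006]
```

```bash
python3 -m creep '[{"x":0,"y":0,"z":0,"rx":0,"ry":0,"rz":0.06,"jaw":1},{"x":0,"y":0,"z":0,"rx":0,"ry":0,"rz":0.06,"jaw":1},{"x":0,"y":0,"z":0,"rx":0,"ry":0,"rz":0.06,"jaw":1},{"x":0,"y":0,"z":0,"rx":0,"ry":0,"rz":0.06,"jaw":1},{"x":0,"y":0,"z":0,"rx":0,"ry":0,"rz":0.06,"jaw":1}]'
python3 - <<'E'
from h import *
goal(.5606,.1759,.177,11.5)
E
python3 -m creep '[{"x":0,"y":0,"z":0,"rx":0,"ry":0,"rz":0.06,"jaw":1},{"x":0,"y":0,"z":0,"rx":0,"ry":0,"rz":0.06,"jaw":1},{"x":0,"y":0,"z":0,"rx":0,"ry":0,"rz":0.06,"jaw":1}]'
python3 - <<'E'
from h import *
goal(.5606,.1759,.177,0.7)
f=grab('wrist','w4');s=grab('scene','s4')
A=s['pixels'][130:270,330:450];A=cv2.resize(A,None,fx=4,fy=4,interpolation=cv2.INTER_CUBIC);B=cv2.resize(f['pixels'][100:420,200:440],(420,560))
C=np.hstack([A,B[:560]]) if A.shape[0]==560 else A
C=(255*(C[:, :800]/255.)**.6).astype(np.uint8);cv2.imwrite('pics/c4.png',C[:,:,::-1]);print(C.shape)
E
```

```text
time: 10.2
position: [0.5612, 0.1754, 0.1776]
tool_rot: [1.993, 2.427, 0.002]
force: [-0.2, -1.8, 8.6]
width: 0.013
finger_force: 60.4
t 10.2 pos [0.5612 0.1754 0.1776] yaw 11.2 q [-0.71  0.27  0.39  1.63 -0.11  1.26 -0.1 ] F [-0.2 -1.8  8.6] M [-0.52  0.31  0.14] w 0.013
 shift shares [ 0.006 -0.005  0.006] after-turn axes [ 0.006 -0.005  0.006] turn shares [ 0.002  0.    -0.005]
time: 10.5
position: [0.5612, 0.1754, 0.1776]
tool_rot: [2.212, 2.229, 0.002]
force: [-1.9, -1.5, 9.0]
width: 0.0133
finger_force: 60.5
t 10.5 pos [0.5612 0.1754 0.1776] yaw 0.4 q [-0.73  0.27  0.42  1.63 -0.11  1.26 -0.28] F [-1.9 -1.5  9. ] M [-0.55  0.3   0.13] w 0.0133
 shift shares [ 0.005 -0.006  0.006] after-turn axes [ 0.005 -0.006  0.006] turn shares [ 0.002 -0.    -0.005]
(560, 800, 3)
```

```bash
for i in 1; do python3 -m creep '[{"x":0,"y":0,"z":0,"rx":0,"ry":0,"rz":0.06,"jaw":1},{"x":0,"y":0,"z":0,"rx":0,"ry":0,"rz":0.06,"jaw":1}]' | grep -E 'time|tool_rot'; python3 -c "
from h import *
goal(.5606,.1759,.177,-6)"; done
python3 -m creep '[{"x":0,"y":0,"z":0,"rx":0,"ry":0,"rz":0.06,"jaw":1},{"x":0,"y":0,"z":0,"rx":0,"ry":0,"rz":0.06,"jaw":1}]' | grep -E 'time|tool_rot'; python3 -c "
from h import *
goal(.5606,.1759,.177,-13)"
```

```text
time: 10.8
tool_rot: [2.348, 2.086, 0.003]
t 10.8 pos [0.5612 0.1755 0.1777] yaw -6.8 q [-0.74  0.27  0.43  1.63 -0.12  1.26 -0.4 ] F [-0.7 -2.5  8.5] M [-0.48  0.33  0.12] w 0.0133
 shift shares [ 0.003 -0.006  0.007] after-turn axes [ 0.004 -0.006  0.007] turn shares [ 0.002 -0.001 -0.013]
time: 11.0
tool_rot: [2.474, 1.934, 0.003]
t 11.0 pos [0.5612 0.1755 0.1776] yaw -14.0 q [-0.75  0.28  0.45  1.63 -0.12  1.26 -0.53] F [-0.4 -2.3  8.5] M [-0.56  0.37  0.36] w 0.0131
 shift shares [ 0.002 -0.006  0.006] after-turn axes [ 0.003 -0.006  0.006] turn shares [ 0.001 -0.001 -0.016]
```

View pics/c4.png

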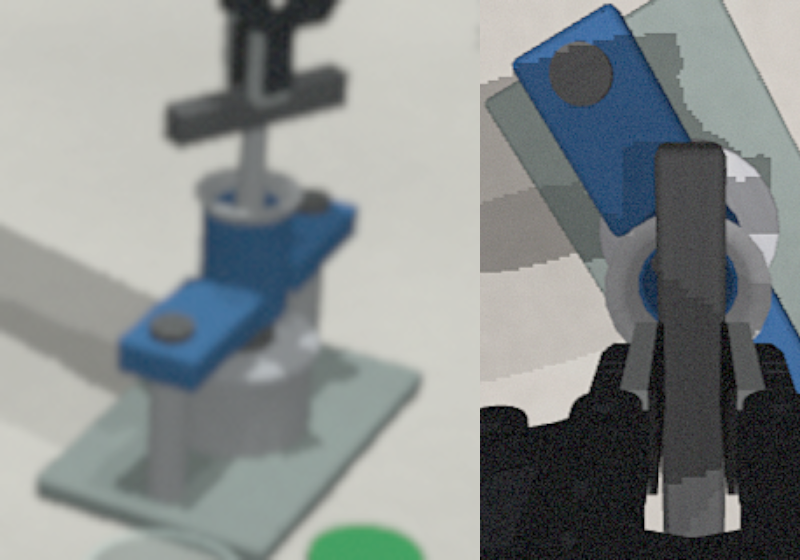

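The picture shows the key fully down in the well. The moment has now risen from 0.13 to 0.36 N m, which is the stop. I'll press a little further to confirm.

```bash
python3 -m creep '[{"x":0,"y":0,"z":0,"rx":0,"ry":0,"rz":0.03,"jaw":1},{"x":0,"y":0,"z":0,"rx":0,"ry":0,"rz":0,"jaw":1},{"x":0,"y":0,"z":0,"rx":0,"ry":0,"rz":0,"jaw":1}]' | grep -E 'time'; python3 -c "
from h import *
goal(.5606,.1759,.177,-16)"
```

```text
time: 11.3
t 11.3 pos [0.5611 0.1756 0.1776] yaw -15.6 q [-0.76  0.28  0.45  1.63 -0.13  1.26 -0.55] F [-1.5 -1.6  8.6] M [-0.47  0.43  0.45] w 0.0133
 shift shares [ 0.001 -0.006  0.006] after-turn axes [ 0.001 -0.006  0.006] turn shares [ 0.002 -0.001  0.007]
```

```bash
python3 -m creep '[{"x":0,"y":0,"z":0,"rx":0,"ry":0,"rz":0.05,"jaw":1},{"x":0,"y":0,"z":0,"rx":0,"ry":0,"rz":0,"jaw":1},{"x":0,"y":0,"z":0,"rx":0,"ry":0,"rz":0,"jaw":1}]' | grep -E 'time'; python3 -c "
from h import *
goal(.5606,.1759,.177,-16)"
```

```text
time: 11.6
t 11.6 pos [0.5611 0.1757 0.1776] yaw -18.6 q [-0.76  0.28  0.46  1.63 -0.13  1.26 -0.6 ] F [-0.9 -2.4  8.9] M [-0.5   0.35  0.76] w 0.0131
 shift shares [-0.    -0.005  0.006] after-turn axes [ 0.    -0.005  0.006] turn shares [ 0.001 -0.001 -0.043]
```

Hard stop confirmed at 0.76 N m. I unwind the torque, then lift.

```bash
python3 -m creep '[{"x":0,"y":0,"z":-0.01,"rx":0,"ry":0,"rz":-0.06,"jaw":1},{"x":0,"y":0,"z":0,"rx":0,"ry":0,"rz":-0.045,"jaw":1},{"x":0,"y":0,"z":0,"rx":0,"ry":0,"rz":0,"jaw":1},{"x":0,"y":0,"z":0,"rx":0,"ry":0,"rz":0,"jaw":1}]' | grep -E 'time'; python3 -c "
from h import *
goal(.5606,.1759,.177,-16)"
```

```text
time: 12.0
t 12.0 pos [0.5606 0.1757 0.1777] yaw -12.4 q [-0.75  0.28  0.45  1.63 -0.12  1.27 -0.5 ] F [ 0.3 -0.9  5.1] M [-0.35  0.22  0.07] w 0.0133
 shift shares [ 0.002 -0.001  0.007] after-turn axes [ 0.002 -0.001  0.007] turn shares [ 0.   -0.    0.06]
```

```bash
python3 -m creep '[{"x":0,"y":0,"z":-0.08,"rx":0,"ry":0,"rz":0,"jaw":1},{"x":0,"y":0,"z":-0.15,"rx":0,"ry":0,"rz":0,"jaw":1},{"x":0,"y":0,"z":-0.25,"rx":0,"ry":0,"rz":0,"jaw":1},{"x":0,"y":0,"z":-0.3,"rx":0,"ry":0,"rz":0,"jaw":1},{"x":0,"y":0,"z":-0.27,"rx":0,"ry":0,"rz":0,"jaw":1},{"x":0,"y":0,"z":0,"rx":0,"ry":0,"rz":-0.14,"jaw":1},{"x":0,"y":0,"z":0,"rx":0,"ry":0,"rz":-0.14,"jaw":1},{"x":0,"y":0,"z":0,"rx":0,"ry":0,"rz":-0.14,"jaw":1},{"x":0,"y":0,"z":0,"rx":0,"ry":0,"rz":-0.14,"jaw":1},{"x":0,"y":0,"z":0,"rx":0,"ry":0,"rz":-0.14,"jaw":1},{"x":0,"y":0,"z":0,"rx":0,"ry":0,"rz":-0.14,"jaw":1},{"x":0,"y":0,"z":0,"rx":0,"ry":0,"rz":-0.13,"jaw":1}]'
python3 - <<'E'
from h import *
goal(.4975,-.1732,.28,46)
s=grab('scene','s5');W=cloud(s)
q=W[60:330,300:460].reshape(-1,3);p=manip.read_state()['position']
for z in (.25,.24,.22,.2):
    k=q[(abs(q[:,2]-z)<.005)&(np.hypot(q[:,0]-p[0],q[:,1]-p[1])<.03)];print(z,len(k),k.mean(0).round(4))
A=s['pixels'][60:260,310:470];A=(255*(cv2.resize(A,None,fx=3,fy=3,interpolation=cv2.INTER_CUBIC)/255.)**.6).astype(np.uint8);cv2.imwrite('pics/s5c.png',A[:,:,::-1])
f=load('top0');W=cloud(f);m=(abs(W[...,2]-.010)<.008);m[:,:360]=0;m[:,425:]=0;m[:285]=0;m[350:]=0
m2=cv2.inRange(f['pixels'],(0,0,0),(95,95,95))>0
k=W[m&m2];k=k[np.hypot(k[:,0]-.497,k[:,1]+.173)<.068];print('plate',cv2.minAreaRect(k[:,:2].astype(np.float32)*1000))
f=load('w2');W=cloud(f);k=W[(W[...,2]>.066)&(W[...,2]<.08)&(np.hypot(W[...,0]-.497,W[...,1]+.173)<.04)];print('stand mouth',len(k),cv2.minEnclosingCircle(k[:,:2].astype(np.float32)*1000))
k=W[(abs(W[...,2]-.010)<.004)&(np.hypot(W[...,0]-.497,W[...,1]+.173)<.066)];print('plate w',cv2.minAreaRect(k[:,:2].astype(np.float32)*1000))
E
```

```text
time: 13.2
position: [0.5604, 0.176, 0.2835]
tool_rot: [1.171, 2.915, 0.001]
force: [-0.1, -0.7, -2.7]
width: 0.013
finger_force: 59.0
t 13.2 pos [0.5604 0.176  0.2835] yaw 46.2 q [-0.67  0.22  0.35  1.46 -0.08  1.48  0.48] F [-0.1 -0.7 -2.7] M [ 0.01 -0.04 -0.07] w 0.013
 shift shares [-1.962 -2.957  0.032] after-turn axes [-1.973 -2.949  0.035] turn shares [ 0.001 -0.     0.004]
0.25 33 [0.5656 0.1724 0.2498]
0.24 35 [0.5655 0.1723 0.2401]
0.22 34 [0.5652 0.1723 0.22  ]
0.2 46 [0.5677 0.1711 0.2003]
plate ((496.8658142089844, -173.130126953125), (88.75224304199219, 90.77224731445312), 4.4824042320251465)
stand mouth 1443 ((497.358642578125, -171.66445922851562), 28.130826950073242)
plate w ((497.2525329589844, -171.7914276123047), (90.1701889038086, 90.2459945678711), 4.435102462768555)
```

View pics/s5c.png

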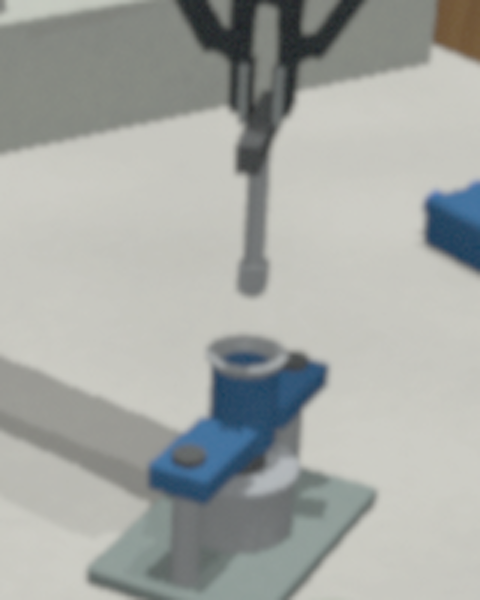

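The key hangs upright above the clamp. I carry it back to the stand, whose centre I put at about (0.4972, -0.172).

```bash
python3 -m creep '[{"x":-0.25,"y":-0.37,"z":0,"rx":0,"ry":0,"rz":0,"jaw":1},{"x":-0.25,"y":-0.37,"z":0,"rx":0,"ry":0,"rz":0,"jaw":1},{"x":-0.25,"y":-0.37,"z":0,"rx":0,"ry":0,"rz":0,"jaw":1},{"x":-0.25,"y":-0.37,"z":0,"rx":0,"ry":0,"rz":0,"jaw":1},{"x":-0.25,"y":-0.37,"z":0,"rx":0,"ry":0,"rz":0,"jaw":1},{"x":-0.24,"y":-0.37,"z":0,"rx":0,"ry":0,"rz":0,"jaw":1},{"x":-0.24,"y":-0.37,"z":0,"rx":0,"ry":0,"rz":0,"jaw":1},{"x":-0.24,"y":-0.35,"z":0,"rx":0,"ry":0,"rz":0,"jaw":1},{"x":0,"y":0,"z":0,"rx":0,"ry":0,"rz":0,"jaw":1},{"x":0,"y":0,"z":0,"rx":0,"ry":0,"rz":0,"jaw":1}]' | head -2
python3 -c "
from h import *
goal(.4972,-.172,.102,46)"
```

```text
time: 14.25
position: [0.4971, -0.1732, 0.2832]
t 14.25 pos [ 0.4971 -0.1732  0.2832] yaw 45.6 q [-0.32  0.07  0.61  1.63 -0.04  1.46  1.09] F [ 0.5  1.1 -3.2] M [ 0.05 -0.07 -0.01] w 0.0133
 shift shares [0.008 0.008 1.812] after-turn axes [0.008 0.009 1.812] turn shares [ 0.001  0.    -0.007]
```

```bash
python3 -m creep '[{"x":0.005,"y":0.01,"z":0.3,"rx":0,"ry":0,"rz":0,"jaw":1},{"x":0,"y":0,"z":0.4,"rx":0,"ry":0,"rz":0,"jaw":1},{"x":0,"y":0,"z":0.3,"rx":0,"ry":0,"rz":0,"jaw":1},{"x":0,"y":0,"z":0.15,"rx":0,"ry":0,"rz":0,"jaw":1},{"x":0,"y":0,"z":0.15,"rx":0,"ry":0,"rz":0,"jaw":1},{"x":0,"y":0,"z":0.15,"rx":0,"ry":0,"rz":0,"jaw":1},{"x":0,"y":0,"z":0.15,"rx":0,"ry":0,"rz":0,"jaw":1},{"x":0,"y":0,"z":0.15,"rx":0,"ry":0,"rz":0,"jaw":1},{"x":0,"y":0,"z":0.03,"rx":0,"ry":0,"rz":0,"jaw":1},{"x":0,"y":0,"z":0,"rx":0,"ry":0,"rz":0,"jaw":1},{"x":0,"y":0,"z":0,"rx":0,"ry":0,"rz":0,"jaw":1}]' | head -2
python3 -c "
from h import *
goal(.4972,-.172,.102,46)"
```

```text
time: 15.35
position: [0.4983, -0.1708, 0.1052]
t 15.35 pos [ 0.4983 -0.1708  0.1052] yaw 45.9 q [-0.29  0.22  0.6   1.87 -0.14  1.09  1.17] F [-0.6 -1.1 -3. ] M [-0.01  0.03  0.02] w 0.013
 shift shares [-0.    -0.016  0.032] after-turn axes [-0.    -0.016  0.032] turn shares [ 0.001  0.001 -0.002]
```

```bash
python3 -m creep '[{"x":0,"y":-0.015,"z":0.02,"rx":0,"ry":0,"rz":0,"jaw":1},{"x":0,"y":0,"z":0.018,"rx":0,"ry":0,"rz":0,"jaw":1},{"x":0,"y":0,"z":0,"rx":0,"ry":0,"rz":0,"jaw":1},{"x":0,"y":0,"z":0,"rx":0,"ry":0,"rz":0,"jaw":1}]' | head -2
python3 -c "
from h import *
goal(.4972,-.172,.102,46)"
python3 -m creep '[{"x":0,"y":0,"z":0,"rx":0,"ry":0,"rz":0,"jaw":0.4},{"x":0,"y":0,"z":0,"rx":0,"ry":0,"rz":0,"jaw":0},{"x":0,"y":0,"z":0,"rx":0,"ry":0,"rz":0,"jaw":-0.5},{"x":0,"y":0,"z":0,"rx":0,"ry":0,"rz":0,"jaw":-1},{"x":0,"y":0,"z":0,"rx":0,"ry":0,"rz":0,"jaw":-1},{"x":0,"y":0,"z":0,"rx":0,"ry":0,"rz":0,"jaw":-1},{"x":0,"y":0,"z":0,"rx":0,"ry":0,"rz":0,"jaw":-1}]'
```

```text
time: 15.75
position: [0.4975, -0.1727, 0.1016]
t 15.75 pos [ 0.4975 -0.1727  0.1016] yaw 45.9 q [-0.29  0.22  0.6   1.88 -0.14  1.08  1.17] F [-0.4  0.   6.2] M [ 0.01  0.14 -0.01] w 0.0131
 shift shares [ 0.007  0.003 -0.004] after-turn axes [ 0.007  0.003 -0.004] turn shares [ 0.001  0.002 -0.002]
time: 16.45
position: [0.4966, -0.1724, 0.1005]
tool_rot: [-1.179, -2.912, -0.0]
force: [-0.5, -0.8, -0.4]
width: 0.0858
finger_force: 0.0
```

Released on the floor of the bore. I retreat and check.

```bash
python3 -m creep '[{"x":0,"y":0,"z":-0.2,"rx":0,"ry":0,"rz":0,"jaw":-1},{"x":0,"y":0,"z":-0.4,"rx":0,"ry":0,"rz":0,"jaw":-1},{"x":0,"y":0,"z":-0.4,"rx":0,"ry":0,"rz":0,"jaw":-1},{"x":0,"y":0,"z":-0.3,"rx":0,"ry":0,"rz":0,"jaw":-1},{"x":0,"y":0,"z":0,"rx":0,"ry":0,"rz":0,"jaw":-1},{"x":0,"y":0,"z":0,"rx":0,"ry":0,"rz":0,"jaw":-1}]' | head -2
python3 - <<'E'
from h import *
f=grab('wrist');W=cloud(f);b=W[(W[...,2]>.12)&(W[...,2]<.15)&(np.hypot(W[...,0]-.498,W[...,1]+.173)<.07)]
print(len(b),cv2.minAreaRect(b[:,:2].astype(np.float32)*1000),np.percentile(b[:,2],[5,50,95]))
s=grab('scene');A=(255*(cv2.resize(s['pixels'][160:340,180:460],None,fx=2.8,fy=2.8,interpolation=cv2.INTER_CUBIC)/255.)**.7).astype(np.uint8);cv2.imwrite('pics/s6.png',A[:,:,::-1])
def foot(n):
    f=load(n) if isinstance(n,str) else n;W=cloud(f)[160:280,330:450].reshape(-1,3)
    return W[(np.hypot(W[:,0]-.5606,W[:,1]-.1759)<.017)&(W[:,2]>.06)&(W[:,2]<.1)]
for n in('scene0',s): k=foot(n);print(len(k),np.percentile(k[:,2],[5,25,50,75,95]).round(4) if len(k) else 0)
E
```

```text
time: 17.05
position: [0.4968, -0.1724, 0.2308]
2674 ((497.0736389160156, -170.98959350585938), (15.8112211227417, 99.04910278320312), 46.109344482421875) [0.12836952 0.12969954 0.13088668]
21 [0.0623 0.063  0.0639 0.0651 0.0745]
17 [0.0668 0.0679 0.0691 0.07   0.0711]
```

View pics/s6.png

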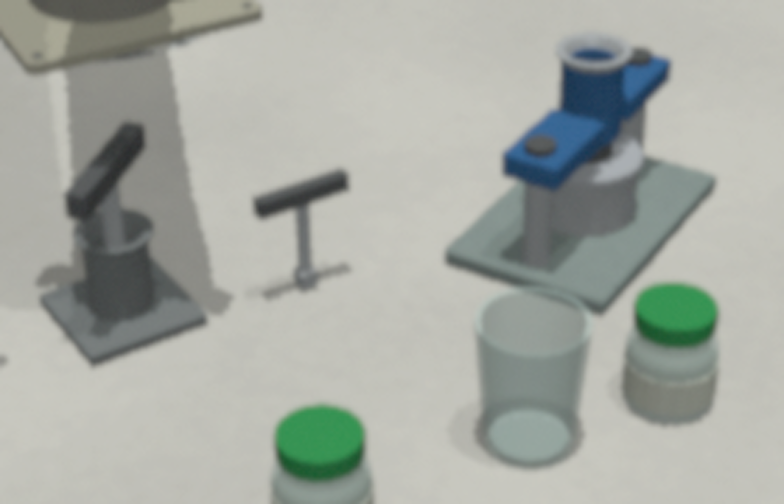

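The key stands upright in its stand, with the bar top at 0.130 m as at the start. The jars and beaker are in place, and the moment never reversed while I unwound, so the screw is still tight.

```bash
python3 -c "
from plant import manip
print(manip.job_done())"
```

```text
the job is handed in; nothing more can be done
None
```

The screw was turned about 115° clockwise to its hard stop (wrist moment rose from 0.13 to 0.76 N m), the key is back upright and released in its stand, the jars and beaker look unmoved, and the job was handed in after about 17 s of robot time; the foot's height was inferred from that stop, not measured, and no verdict was returned.

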